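Stamp the sample tag with the mallet

TASK

Stamp the metal sample tag that lies in one of the two marking stands: pick up the small mallet and, holding it, strike that stand's broad-headed sprung pin all the way down to its stop with the mallet's head. Let the pin spring back, then stand the mallet on the bench again on the same face of its head, as you found it, and let go of it. Leave the slim pin of the other, empty stand alone.

Things in the scene. Friction and masses are not known exactly. Their poses are not given: they have to be found in the camera images.
- mallet: loose mallet, about 200 g, standing on one face of its head, handle level. Head: upright, 40 mm across, 62 mm high, aluminium with white faces. Handle: light wood bar 16 mm wide, 22 mm high, middle 31 mm above the lower face, running along the mallet's own -x, bare from 35 to 120 mm from the head's axis (balance point at 9 mm). Origin: centre of the lower face; z up the head, y across the handle.
- broad_pin_top (a point): centre of the flat top of the broad pin's head: steel disc 26 mm across, 8 mm thick, on a sprung upright 12 mm shaft; 92 mm above the bench when up; moves down with the pin. Held in a grey C-shaped stand fixed to the bench (base 90 x 64 mm, bridge top 64 mm high, bush top 70 mm) over a thin aluminium tag sticking out in front. The stand may be turned, and left or right of the other.
- broad_pin (a joint): travel of the broad pin in m: 0 up, 0.014 at the stop. Its spring pushes back with about 2 N at the top and 6 N at the stop, and returns it by itself.
- slim_pin (a joint): travel of the other pin in m: 0 up, 0.014 at the stop. It is the bystander: a like stand with no tag, 120 to 270 mm away to the side, whose pin has a head only 11 mm in diameter, of the same height.

How it is judged:
By the outcome, as a careful person would: the job done as asked, in the order asked, and still so for the second after the job is handed in, with the robot touching nothing.
It also fails if it takes over 38 s, if anything falls off the work surface, if the arm or the gripper's body presses on something with over 40 N, if the wrist force passes 120 N, or if a joint passes its speed limit or range.

ROBOT

A 6-joint arm with a two-finger parallel gripper is mounted at the origin on a cart in front of the work surface, level with it; the furniture and walls round the work are solid. World frame = base frame: x ahead of the robot, y to its left, z up, the work surface at z = 0. Lengths are in mm, angles in rad, forces in N, time in s.
With the tool pointing down it reaches from about 275 to 1000 mm from the base axis. Payload 8.4 kg.
Tool frame: the origin (TCP) lies at the very end of the fingers, on their centre line; the grasp point (between the pads) lies 19 mm behind it; z points along the fingers, y is the direction in which the jaws open and shut (so a half turn about z gives the same grasp; the last joint's range is limited). The gripper opens to 85 mm and grips with 20 to 120 N. Pads are 22 mm wide; open, the fingers measure 114 mm over their backs; the gripper's body (76 mm by 85 mm) begins 54 mm behind the grasp point. The pads swing forward as they close: fully open they stand 13 mm farther back than shut.
Start: joints at [-1.27, 0.353, 1.633, -0, 1.155, -0.002], TCP at [186.37, -596.569, 231.281] pointing down, gripper open.
Joint ranges: [-2.63, 2.63], [-0.92, 2.1], [0.06, 2.66], [-1.3, 4.44], [0, 2.69], [-3.02, 3.02]. Speed limits (rad/s): [2.22, 2.22, 2.79, 3.14, 3.14, 3.14].

INTERFACE

Orientations are given as [roll, pitch, yaw] about the fixed x, y, z axes, in that order (R = Rz(yaw) Ry(pitch) Rx(roll)).
In Python, from rig import readout, grab_frame, calibration, r gives the robot as it stands. The module is installed in compiled form; this text tells all that it offers.
- The arm moves only by the tool play_rows, never from a script. Its argument "rows" is a list of rows, each a list of 3 entries, a list of its own where there are three numbers: the closure in counts, from 0 (fully open) to 255 (shut), then the shift along the tool's x, y, z in cm, then the turn, a rotation vector about the tool's x, y, z in rad. In form: [[gripper, [dx, dy, dz], [rx, ry, rz]], ...]. A call has 1 to 12 rows; each row is the pose to reach, as a shift and turn from the pose commanded when the call began, along the tool's axes at that moment; what a row does not reach only later rows make up. A row lasts 1/12 s, in which the tool goes at most 41.7 mm and 7.16 degrees, less where a joint would pass 70% of its speed; a pose out of reach is approached as far as the arm can. A call with a gripper value outside its range is refused whole. The fingers move at their own pace and stop on an object; "squeeze" is the grip in N (left out, the last holds). Time passes only in rows, so rows that repeat a pose let the fingers close. It gives the time, the measured TCP pose, the force and the opening at its end, in the units of the state.
- readout.sense(): the state, without advancing time (a new reading comes with each control period).
- grab_frame(name): name is "scene" or "side" or "wrist"; returns (picture, depth): 420x560x3 uint8, red, green, blue; 420x560 float32, mm along the optical axis (not along the pixel's ray), 0 where there is no reading.
- calibration(name): a dict with "vfov" (degrees; the focal length in pixels is half the picture's height over the tangent of half this angle, whatever the lens; pixels are square), "cx", "cy" (the principal point, pixels), "cam_to_world" (4x4, takes a point from camera to world coordinates). Camera axes: x right, y down, z forward; pixel columns grow to the right and rows downward; lengths in mm; the calibration is good to about 2 mm. The wrist camera is an equidistant fisheye: a pixel r from the principal point sees the ray r / f radians off the axis. A picture is of the moment at which its call begins: read the wrist's pose just before it. calibration takes no time and is no camera call; for the wrist camera it gives the pose at the moment of the call.
- r.sign_off(): hands the job in, once; it reports no verdict.
The state is a dict: "clock": time; "qpos": joint angles; "qvel": joint speeds; "joint_efforts": joint torques, N m; "eef_pos": TCP position; "tcp_rot": TCP orientation; "contact_force": force on the tool from outside, world axes, zero at the start; "wrist_torque": the same for the moment, N m; "opening": opening from 0.0 (shut) to 1.0 (fully open).
Only numpy, scipy, OpenCV 4.12 (cv2) and the standard library are available. Lean on these libraries where they do the work, as an engineer would, in place of code of your own. Each camera call takes 0.05 s, during which the arm holds its last target.

## Working session

There is one attempt and no reset: what is moved stays moved. The work goes in short steps, Python scripts to look and compute and a tool call to move; the robot and the scene stay as the last step left them, time stands still between calls to the robot, and variables do not carry over. Pictures are saved under pics/ and viewed, and the job is handed in when it is done.

Besides the shell and the picture viewer there is one more tool, called after "Request:" as name(argument=value, ...) on one line, values as JSON. play_rows: Moves the arm, as the interface text tells. Its arguments: {"type":"object","properties":{"rows":{"type":"array"},"squeeze":{"type":"number"}},"required":["rows"]}

```bash
mkdir -p pics; cat > h.py <<'E'
import numpy as np, cv2
from rig import readout, grab_frame, calibration, r
def save(n,name):
    p,d=grab_frame(n); cv2.imwrite(f'pics/{name}.png',p[:,:,::-1]); np.savez(f'pics/{name}.npz',p=p,d=d,c=calibration(n)['cam_to_world'])
    return p,d
def w(n,name,u,v):
    z=np.load(f'pics/{name}.npz'); d=z['d'][v,u]; c=calibration(n); f=210/np.tan(np.radians(c['vfov'])/2)
    if n=='wrist': raise
    P=np.array([(u-c['cx'])/f*d,(v-c['cy'])/f*d,d,1]); return (z['c']@P)[:3]
E
python3 - <<'E'
from h import *
s=readout.sense(); print(s)
save('scene','s0');save('side','d0')
for n in('scene','side'): 
    c=calibration(n);print(c['vfov'],c['cx'],c['cy'],c['cam_to_world'].round(3).tolist())
E
```

```text
{'clock': 0.0, 'qpos': array([-1.27042997e+00,  3.53666244e-01,  1.63415455e+00,  1.29089526e-05,
        1.15519795e+00, -2.37920820e-03]), 'qvel': array([ 8.67600215e-04,  2.00271043e-04, -3.26739330e-04,  1.18478258e-03,
       -1.34770067e-05, -7.01057980e-05]), 'joint_efforts': array([ 9.32793409e-04, -6.05244184e+01, -3.42058110e+01, -1.93780642e-05,
        9.12817020e-03, -3.47096329e-05]), 'eef_pos': array([ 186.21041678, -596.10395069,  230.54164739]), 'tcp_rot': array([-3.14016659e+00, -1.51955614e-05,  3.02740338e-01]), 'contact_force': array([-0.46874171,  0.69396799,  0.16932561]), 'wrist_torque': array([ 0.00103082, -0.01293002,  0.01235549]), 'opening': 0.9977900775234844}
45.49545336994373 283.12178075299653 211.15017349544132 [[-0.819, -0.227, 0.526, -65.71], [-0.573, 0.347, -0.742, 640.399], [-0.014, -0.91, -0.415, 531.328], [0.0, 0.0, 0.0, 1.0]]
50.03112943097713 284.9787838338507 207.45394854845975 [[0.942, -0.16, 0.295, 216.663], [-0.335, -0.417, 0.845, -986.097], [-0.012, -0.895, -0.447, 521.964], [0.0, 0.0, 0.0, 1.0]]
```

View pics/s0.png

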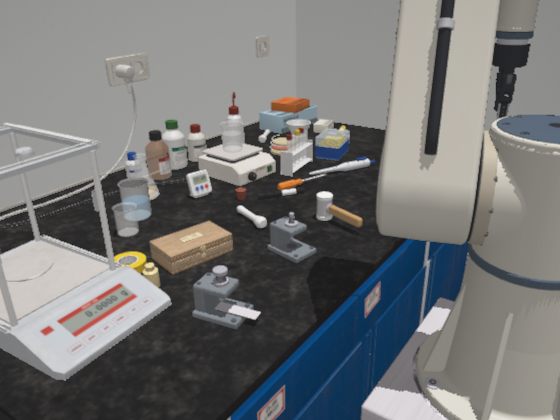

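View pics/d0.png

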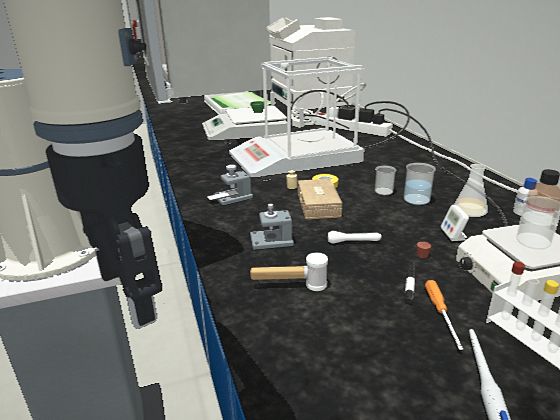

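The mallet's head is at scene (325,205) and side (316,270). The tagged broad-pin stand has its pin at scene (220,272), and the slim-pin stand has its pin at scene (292,216). I'll enlarge these areas.

```bash
python3 - <<'E'
import cv2,numpy as np
a=cv2.imread('pics/s0.png');b=cv2.imread('pics/d0.png')
c1=cv2.resize(a[175:335,180:380],None,fx=4,fy=3.75) if 0 else cv2.resize(a[180:330,180:380],None,fx=4,fy=4,interpolation=2)
c2=cv2.resize(b[150:300,200:400],None,fx=4,fy=4,interpolation=2)
cv2.imwrite('pics/s0c.png',c1);cv2.imwrite('pics/d0c.png',c2)
E
```

```text
(no output)
```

View pics/s0c.png

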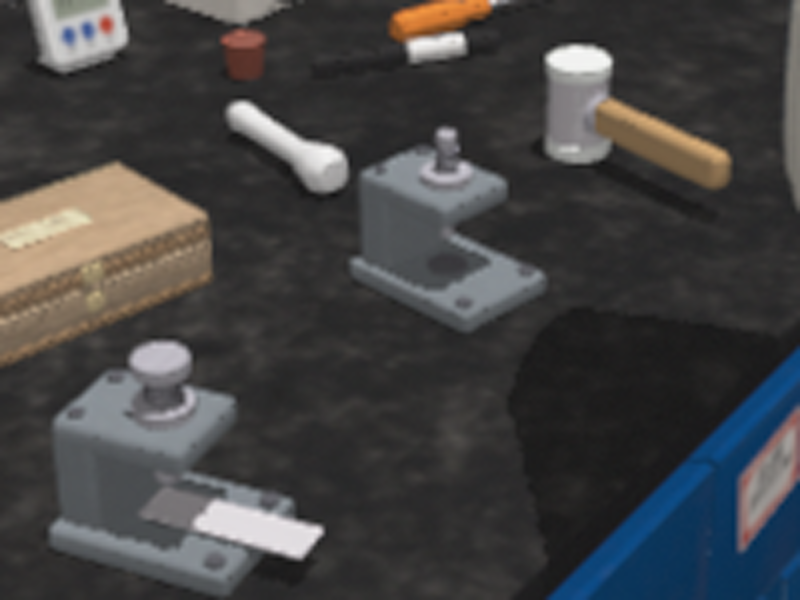

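View pics/d0c.png

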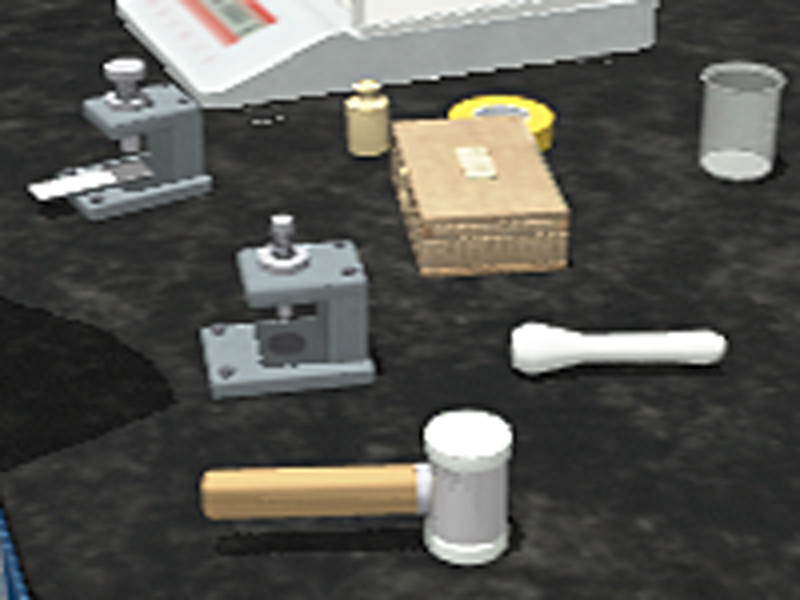

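```bash
cat >> h.py <<'E'
def ray(n,u,v,z,T=None):
    c=calibration(n); f=210/np.tan(np.radians(c['vfov'])/2); T=c['cam_to_world'] if T is None else T
    x,y=(u-c['cx']),(v-c['cy'])
    if n=='wrist':
        rr=np.hypot(x,y); th=rr/f; d=np.array([x/rr*np.sin(th),y/rr*np.sin(th),np.cos(th)]) if rr>0 else np.array([0,0,1.])
    else: d=np.array([x/f,y/f,1])
    d=T[:3,:3]@d; o=T[:3,3]; return o+d*(z-o[2])/d[2]
def cloud(n,name):
    z=np.load(f'pics/{name}.npz'); d=z['d']; c=calibration(n); f=210/np.tan(np.radians(c['vfov'])/2)
    v,u=np.mgrid[:420,:560]; P=np.stack([(u-c['cx'])/f*d,(v-c['cy'])/f*d,d],-1)
    return P@z['c'][:3,:3].T+z['c'][:3,3], z['p']
E
python3 - <<'E'
from h import *
for nm,a,b,z in(('broad',(220,269.2),(230.9,166.8),92),('slim',(291.6,212.8),(270.7,204.5),92),('mal',(324.7,194.7),(317.2,257.6),62)):
    print(nm,ray('scene',*a,z).round(1),ray('side',*b,z).round(1))
for n,name,box in(('scene','s0',(318,200,365,230)),('side','d0',(245,262,312,285))):
    P,p=cloud(n,name); hsv=cv2.cvtColor(p,cv2.COLOR_RGB2HSV)
    m=np.zeros((420,560),bool); m[box[1]:box[3],box[0]:box[2]]=1
    m&=(hsv[...,0]<28)&(hsv[...,1]>70)&(hsv[...,2]>80)
    Q=P[m]; print(n,len(Q),Q.min(0).round(1),Q.max(0).round(1))
    t=Q[Q[:,2]>np.percentile(Q[:,2],90)-4]
    c=t[:,:2].mean(0); U,S,V=np.linalg.svd(t[:,:2]-c); q=(t[:,:2]-c)@V[0]
    print(c.round(1),V[0].round(3),np.degrees(np.arctan2(V[0,1],V[0,0])),q.min(),q.max(),np.percentile(t[:,2],50))
E
```

```text
broad [445.4 106.9  92. ] [447.9 102.3  92. ]
slim [ 472.  -148.5   92. ] [ 476.2 -148.6   92. ]
mal [ 500.4 -333.3   62. ] [ 506.  -335.5   62. ]
scene 370 [ -65.7 -424.9   -3.9] [527.7 640.4 531.3]
[ 420.1 -291.8] [-0.478  0.878] 118.5423003949567 -64.92468383643977 1051.0774957182878 39.51374499519582
side 670 [ 216.7 -986.1   -0. ] [ 480.9 -233.   522. ]
[ 429.5 -328.6] [0.307 0.952] 72.09264860184369 -691.0382481805699 22.858330374752903 42.25136721946143
```

```bash
python3 - <<'E'
from h import *
for n,name,box in(('scene','s0',(318,200,365,230)),('side','d0',(245,262,312,285))):
    P,p=cloud(n,name); d=np.load(f'pics/{name}.npz')['d'];hsv=cv2.cvtColor(p,cv2.COLOR_RGB2HSV)
    m=np.zeros((420,560),bool); m[box[1]:box[3],box[0]:box[2]]=1
    m&=(hsv[...,0]<28)&(hsv[...,1]>70)&(hsv[...,2]>80)&(d>0)
    Q=P[m]; Q=Q[(Q[:,2]>15)&(Q[:,2]<50)]
    t=Q[Q[:,2]>38]
    c=np.median(t[:,:2],0); t=t[np.linalg.norm(t[:,:2]-c,axis=1)<80]
    x,y=cv2.fitLine(t[:,:2].astype(np.float32),cv2.DIST_HUBER,0,.01,.01)[:2,0]; q=(t[:,:2]-c)@[x,y]
    print(n,len(t),c.round(1),x,y,np.degrees(np.arctan2(y,x)),q.min(),q.max(),np.percentile(t[:,2],50))
E
```

```text
scene 111 [ 429.1 -312.7] 0.9507682 -0.30990294 -18.053381 -46.38630165193587 55.27664480704682 39.85014794249497
side 316 [ 431.8 -317.2] 0.946503 -0.32269502 -18.825989 -50.01093014046162 49.76945196919804 42.04091808651157
```

```bash
cat >> h.py <<'E'
import json,os
from scipy.spatial.transform import Rotation as R
# tool-down poses: (x,y,z,yaw)
def to(cur,tgt):
    a=R.from_euler('xyz',[np.pi,0,cur[3]]); b=R.from_euler('xyz',[np.pi,0,tgt[3]])
    print('shift cm',(a.inv().apply(np.array(tgt[:3])-cur[:3])/10).round(2),'rot',(a.inv()*b).as_rotvec().round(3))
def after(cur,sh,rz):
    a=R.from_euler('xyz',[np.pi,0,cur[3]]); p=np.array(cur[:3])+a.apply(np.array(sh)*10); return [*p.round(2),round(cur[3]-rz,4)]
E
python3 - <<'E'
from h import *
to([186.37,-596.57,231.28,.303],[453.5,-318,190,-.31])
E
```

```text
shift cm [ 33.81 -18.62   4.13] rot [-0.    -0.     0.613]
```

Request:
play_rows(rows=[[0,[33.8,-18.6,4.1],[0,0,0.613]],[0,[33.8,-18.6,4.1],[0,0,0.613]],[0,[33.8,-18.6,4.1],[0,0,0.613]],[0,[33.8,-18.6,4.1],[0,0,0.613]],[0,[33.8,-18.6,4.1],[0,0,0.613]],[0,[33.8,-18.6,4.1],[0,0,0.613]],[0,[33.8,-18.6,4.1],[0,0,0.613]],[0,[33.8,-18.6,4.1],[0,0,0.613]],[0,[33.8,-18.6,4.1],[0,0,0.613]],[0,[33.8,-18.6,4.1],[0,0,0.613]],[0,[33.8,-18.6,4.1],[0,0,0.613]],[0,[33.8,-18.6,4.1],[0,0,0.613]]], squeeze=100)

```text
clock: 1.1
eef_pos: [454.0, -317.1, 189.8]
tcp_rot: [-3.141, 0.001, -0.307]
contact_force: [-0.4, -0.0, -0.1]
opening: 0.999
```

```bash
python3 - <<'E'
from h import *
print(after([186.37,-596.57,231.28,.303],[33.8,-18.6,4.1],.613))
s=readout.sense(); print(s['clock'],s['eef_pos'],s['tcp_rot'],s['qpos'])
p,d=save('wrist','w0'); cv2.imwrite('pics/w0b.png',cv2.resize(p[:,:,::-1],(800,600)))
print(calibration('wrist'))
E
```

```text
[np.float64(453.47), np.float64(-318.19), np.float64(190.28), -0.31]
1.1 [ 454.01963    -317.09892354  189.83001358] [-3.14146126e+00  9.41880859e-04 -3.07460903e-01] [-6.12279758e-01  2.88456123e-01  1.82688059e+00 -1.83845967e-04
  1.02719385e+00  1.26607270e+00]
{'vfov': 65.70646984690485, 'cx': 276.4482460115557, 'cy': 209.09614406631894, 'cam_to_world': array([[-3.03570134e-01, -9.03240964e-01, -3.03316559e-01,
         5.30240771e+02],
       [-9.52808498e-01,  2.88134040e-01,  9.55758400e-02,
        -3.42233667e+02],
       [ 1.06781190e-03,  3.18016566e-01, -9.48084555e-01,
         3.32132148e+02],
       [ 0.00000000e+00,  0.00000000e+00,  0.00000000e+00,
         1.00000000e+00]])}
```

View pics/w0b.png

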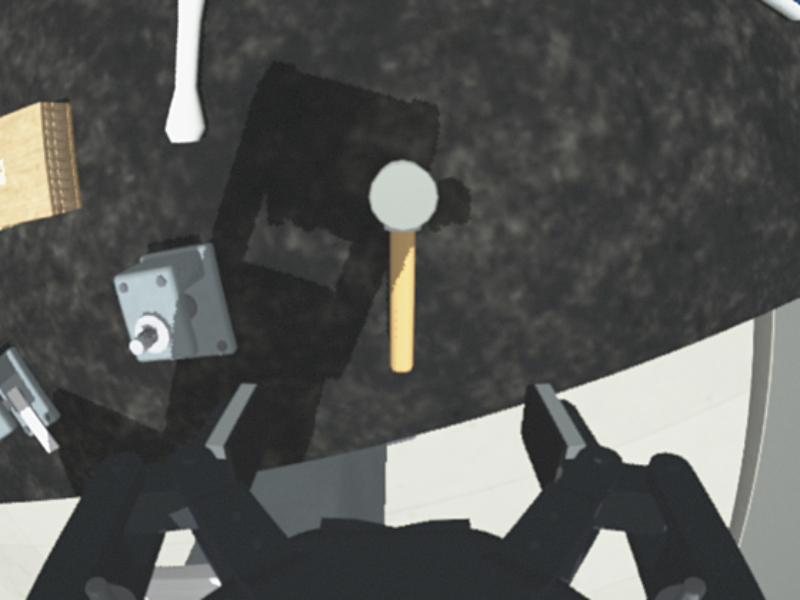

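The wrist view shows the mallet nearly aligned with the tool. In the enlarged picture the head's top is centred near (403,194), and the handle runs down to (401,368).

```bash
python3 - <<'E'
from h import *
h=ray('wrist',403.5*.7,194*.7,62); a=ray('wrist',402.5*.7,236*.7,42); b=ray('wrist',401*.7,368*.7,42)
print(h,a,b); d=h-b; print(np.arctan2(d[1],d[0]),np.arctan2(*(a-b)[1::-1]),np.hypot(*d[:2]))
P,_=None,None
E
```

```text
[ 503.2830813 -339.1616415   62.       ] [ 475.91300121 -330.28897556   42.        ] [ 387.45825752 -301.52307802   42.        ]
-0.31419672544229377 -0.3144170234799239 121.78690925023467
```

```bash
python3 - <<'E'
from h import *
to([453.47,-318.19,190.28,-.31],[453.5,-323.5,12.8,-.316])
E
```

```text
shift cm [ 0.16  0.5  17.75] rot [ 0.    -0.     0.006]
```

Request:
play_rows(rows=[[0,[0.16,0.5,4],[0,0,0.006]],[0,[0.16,0.5,8],[0,0,0.006]],[0,[0.16,0.5,12],[0,0,0.006]],[0,[0.16,0.5,15],[0,0,0.006]],[0,[0.16,0.5,17],[0,0,0.006]],[0,[0.16,0.5,17.75],[0,0,0.006]],[0,[0.16,0.5,17.75],[0,0,0.006]],[0,[0.16,0.5,17.75],[0,0,0.006]]])

```text
clock: 1.82
eef_pos: [453.4, -324.4, 13.4]
tcp_rot: [3.141, -0.0, -0.317]
contact_force: [-0.5, -0.6, -0.8]
opening: 0.998
```

```bash
python3 - <<'E'
from h import *
print(after([453.47,-318.19,190.28,-.31],[.16,.5,17.75],.006))
p,d=save('wrist','w1'); cv2.imwrite('pics/w1b.png',cv2.resize(p[:,:,::-1],(800,600)))
E
```

```text
[np.float64(453.47), np.float64(-323.44), np.float64(12.78), -0.316]
```

View pics/w1b.png

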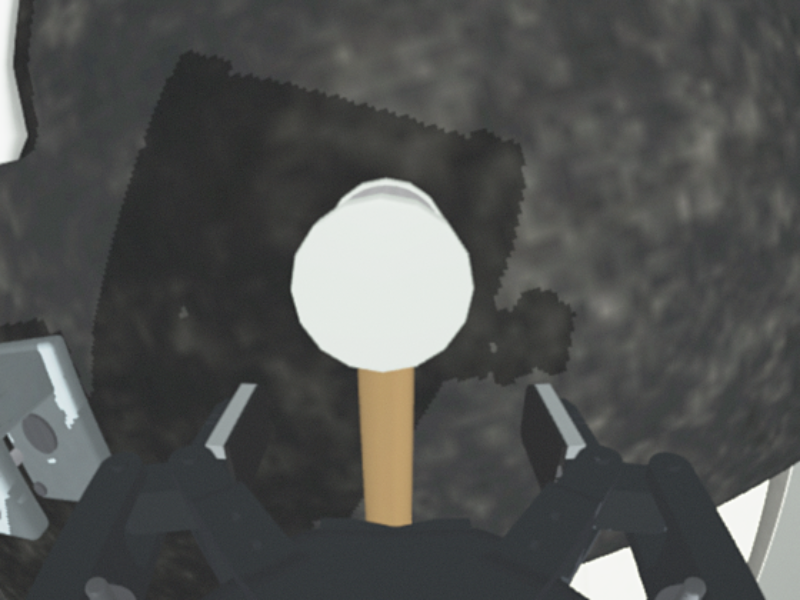

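```bash
python3 - <<'E'
from h import *
T=np.load('pics/w1.npz')['c']
h=ray('wrist',382.5*.7,284*.7,62,T); print(h, ray('wrist',386*.7,390*.7,42,T),ray('wrist',388.5*.7,500*.7,42,T))
s=readout.sense();print(s['eef_pos'],s['tcp_rot'])
a=R.from_euler('xyz',s['tcp_rot']); print(a.inv().apply(h-s['eef_pos']),a.inv().apply(T[:3,3]-s['eef_pos']))
E
```

```text
[ 504.36386158 -338.21020354   62.        ] [ 469.12371959 -326.82431287   42.        ] [ 428.71805985 -314.01571314   42.        ]
[ 454.02652573 -324.60933938   14.06680033] [ 3.14100150e+00 -1.75459372e-03 -3.17007694e-01]
[ 52.15289868  -2.73994474 -47.84339431] [  80.43503471   -0.20783967 -142.20331322]
```

Request:
play_rows(rows=[[0,[0,-0.22,0.1],[0,0,-0.004]],[0,[0,-0.22,0.1],[0,0,-0.004]],[150,[0,-0.22,0.1],[0,0,-0.004]],[180,[0,-0.22,0.1],[0,0,-0.004]],[220,[0,-0.22,0.1],[0,0,-0.004]],[255,[0,-0.22,0.1],[0,0,-0.004]],[255,[0,-0.22,0.1],[0,0,-0.004]],[255,[0,-0.22,0.1],[0,0,-0.004]],[255,[0,-0.22,0.1],[0,0,-0.004]],[255,[0,-0.22,0.1],[0,0,-0.004]]], squeeze=100)

```text
clock: 2.7
eef_pos: [454.2, -321.4, 11.9]
tcp_rot: [3.142, -0.0, -0.312]
contact_force: [-1.5, 0.5, 4.0]
opening: 0.167
```

```bash
python3 - <<'E'
from h import *
print(after([453.47,-323.44,12.78,-.316],[0,-.22,.1],-.004))
s=readout.sense();print(s['eef_pos'],s['tcp_rot'],s['contact_force'],s['wrist_torque'],s['opening'])
p,d=save('wrist','w2'); cv2.imwrite('pics/w2b.png',cv2.resize(p[:,:,::-1],(800,600)))
E
```

```text
[np.float64(454.15), np.float64(-321.35), np.float64(11.78), -0.312]
[ 454.2044938  -321.44118261   11.93848462] [ 3.14158216e+00 -1.91715536e-05 -3.12285447e-01] [-1.51320001  0.51958139  4.04483651] [ 0.06434514  0.09802914 -0.03210122] 0.16748007601030612
```

View pics/w2b.png

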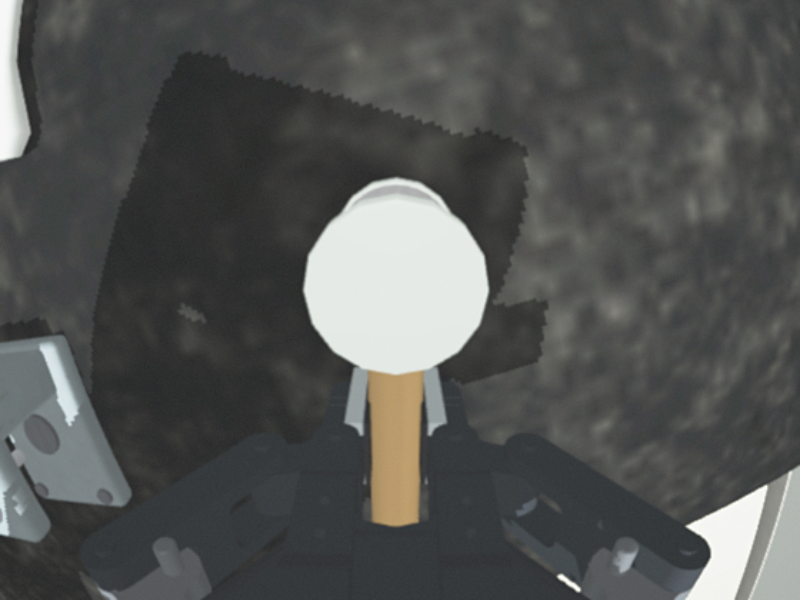

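```bash
python3 - <<'E'
from h import *
T=np.load('pics/w2.npz')['c']
h=ray('wrist',396.5*.7,286*.7,62,T); s=readout.sense()
a=R.from_euler('xyz',s['tcp_rot']); print(h,a.inv().apply(h-s['eef_pos']))
to([454.15,-321.35,11.78,-.312],[395,50,165,.2])
E
```

```text
[ 504.01035721 -337.75899353   62.        ] [ 52.38377125   0.25357054 -50.03893683]
shift cm [-17.03 -33.53 -15.32] rot [ 0.     0.    -0.512]
```

Request:
play_rows(rows=[[255,[0,0,-1],[0,0,0]],[255,[0,0,-2],[0,0,0]],[255,[0,0,-3],[0,0,0]],[255,[0,0,-3],[0,0,0]]])

```text
clock: 3.08
eef_pos: [455.4, -322.2, 44.2]
tcp_rot: [3.141, -0.003, -0.312]
contact_force: [1.4, -0.6, -2.0]
opening: 0.169
```

```bash
python3 - <<'E'
from h import *
s=readout.sense();print(s['eef_pos'],s['tcp_rot'],s['contact_force'],s['wrist_torque'],s['opening'])
p,d=save('side','d3'); cv2.imwrite('pics/d3b.png',cv2.resize(p[200:320,220:380,::-1],(800,600),interpolation=2))
E
```

```text
[ 455.41535693 -322.24409332   44.17438225] [ 3.1405946  -0.00317493 -0.31219135] [ 1.44170839 -0.6268915  -2.01419233] [0.02844371 0.11042872 0.02629274] 0.16851272991333002
```

View pics/d3b.png

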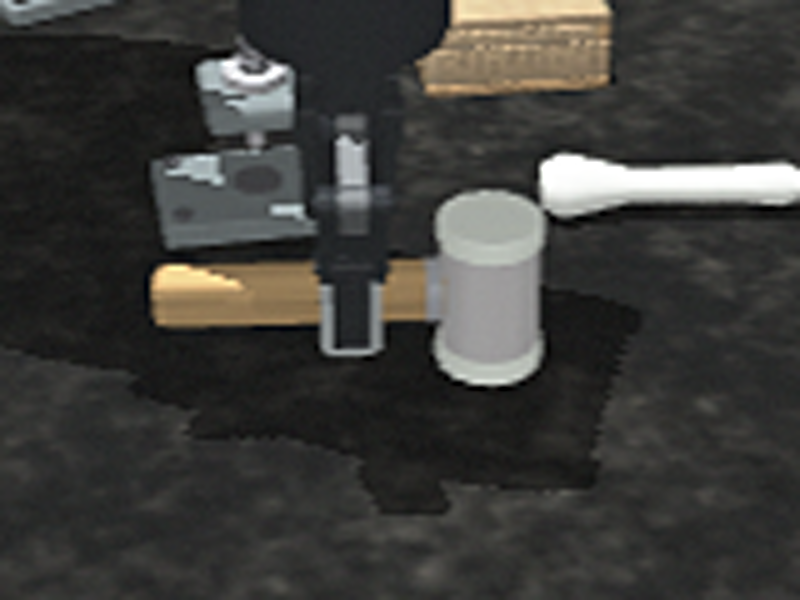

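The side picture shows the mallet lifted off the bench and level in the grip, with its head at about (490,290) in the crop. Next I'll carry it toward the broad pin.

Request:
play_rows(rows=[[255,[0,0,-4],[0,0,0]],[255,[0,0,-8],[0,0,0]],[255,[0,0,-12.3],[0,0,0]],[255,[-1.7,-3.3,-12.3],[0,0,-0.05]],[255,[-3.4,-6.7,-12.3],[0,0,-0.1]],[255,[-5.1,-10,-12.3],[0,0,-0.15]],[255,[-6.8,-13.4,-12.3],[0,0,-0.2]],[255,[-8.5,-16.8,-12.3],[0,0,-0.25]],[255,[-10.2,-20.1,-12.3],[0,0,-0.3]],[255,[-11.9,-23.5,-12.3],[0,0,-0.36]],[255,[-13.6,-26.8,-12.3],[0,0,-0.41]],[255,[-15.3,-30.2,-12.3],[0,0,-0.46]]])

```text
clock: 4.13
eef_pos: [400.5, 14.5, 164.8]
tcp_rot: [3.142, -0.0, 0.15]
contact_force: [1.2, 0.7, -1.8]
opening: 0.166
```

```bash
python3 - <<'E'
from h import *
c=after([454.15,-321.35,41.78,-.312],[-15.3,-30.2,-12.3],-.46);print(c)
to(c,[395,50,165,.2])
s=readout.sense();print(s['clock'],s['eef_pos'],s['tcp_rot'],s['qvel'])
E
```

```text
[np.float64(401.24), np.float64(13.04), np.float64(164.78), 0.148]
shift cm [-0.07 -3.75 -0.02] rot [ 0.     0.    -0.052]
4.1333 [400.47336578  14.49093213 164.83020065] [ 3.14158828e+00 -3.10005433e-04  1.49880957e-01] [ 1.1191536  -0.11151822  0.12131972  0.00309423 -0.02295722  0.51821517]
```

Request:
play_rows(rows=[[255,[0,-2.5,0],[0,0,-0.05]],[255,[0,-3.7,0],[0,0,-0.05]],[255,[0,-3.7,0],[0,0,-0.05]],[255,[0,-3.7,0],[0,0,-0.05]]])

```text
clock: 4.47
eef_pos: [395.7, 50.0, 164.8]
tcp_rot: [3.141, -0.0, 0.2]
contact_force: [0.2, 0.3, -1.3]
opening: 0.171
```

```bash
python3 - <<'E'
from h import *
print(after([401.24,13.04,164.78,.148],[0,-3.7,0],-.05))
s=readout.sense();print(s['clock'],s['eef_pos'],s['tcp_rot'])
p,d=save('wrist','w4'); cv2.imwrite('pics/w4b.png',cv2.resize(p[:,:,::-1],(800,600)))
E
```

```text
[np.float64(395.78), np.float64(49.64), np.float64(164.78), 0.198]
4.4667 [395.72216466  49.97871322 164.78293549] [ 3.14139628e+00 -4.63042053e-05  1.99717856e-01]
```

View pics/w4b.png

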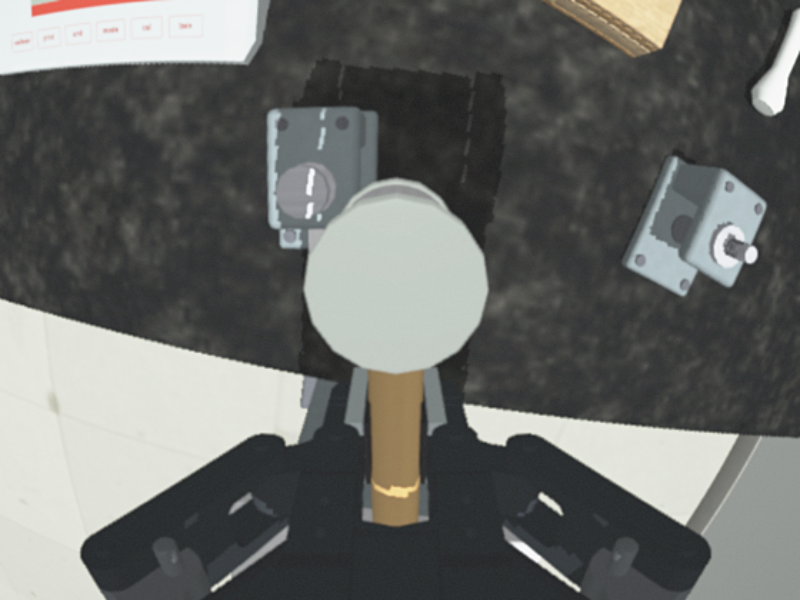

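```bash
python3 - <<'E'
from h import *
p=np.load('pics/w4.npz')['p']; cv2.imwrite('pics/w4c.png',cv2.resize(p[65:185,170:330,::-1],(800,600),interpolation=2))
E
```

```text
(no output)
```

View pics/w4c.png

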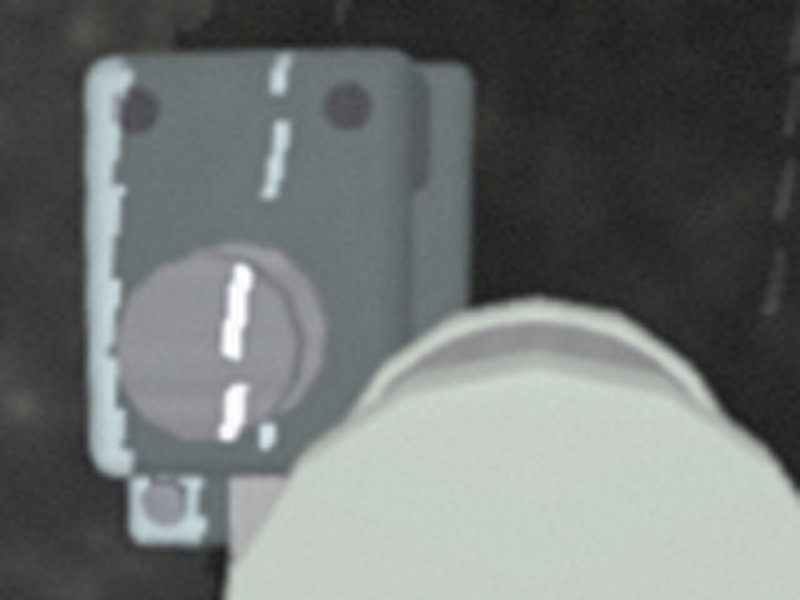

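The crop shows the broad disc centred near (209,346), which is full-frame (211.8,134.2), partly in the mallet's shadow. The mallet head doesn't cover it.

```bash
python3 - <<'E'
from h import *
T=np.load('pics/w4.npz')['c']
print(ray('wrist',211.8,134.2,92,T))
P=np.array([446.8,105.])
c=[395.78,49.64,164.78,.198]; 
s=readout.sense(); m=s['eef_pos']
a=R.from_euler('xyz',[np.pi,0,.198]); off=a.apply([52.4,.3,0])[:2]
for pin in (ray('wrist',211.8,134.2,92,T)[:2],): print('tcp tgt',pin-off)
h=ray('wrist',396.5*.7,286*.7,165+50,T);print('head',h)
E
```

```text
[447.3608666 104.2135771  92.       ]
tcp tgt [395.92564745  94.20017448]
head [447.42549135  60.07182411 215.        ]
```

```bash
python3 - <<'E'
from h import *
to([395.78,49.64,164.78,.198],[395.7,94.2,113,.198])
E
```

```text
shift cm [ 0.87 -4.37  5.18] rot [0. 0. 0.]
```

Request:
play_rows(rows=[[255,[0.4,-2.2,0],[0,0,0]],[255,[0.87,-4.37,0],[0,0,0]],[255,[0.87,-4.37,0],[0,0,0]],[255,[0.87,-4.37,2.5],[0,0,0]],[255,[0.87,-4.37,4.5],[0,0,0]],[255,[0.87,-4.37,5.18],[0,0,0]],[255,[0.87,-4.37,5.18],[0,0,0]],[255,[0.87,-4.37,5.18],[0,0,0]]])

```text
clock: 5.18
eef_pos: [396.0, 93.4, 113.1]
tcp_rot: [3.141, 0.001, 0.197]
contact_force: [0.4, 0.4, -1.6]
opening: 0.166
```

```bash
python3 - <<'E'
from h import *
s=readout.sense();print(s['clock'],s['eef_pos'],s['tcp_rot'],s['contact_force'])
a,_=save('scene','s5');b,_=save('side','d5')
cv2.imwrite('pics/s5d5.png',np.hstack([cv2.resize(a[200:350,160:260],(400,600),interpolation=2),cv2.resize(b[120:270,180:280],(400,600),interpolation=2)])[:,:,::-1])
E
```

```text
5.1833 [395.97578334  93.43868999 113.11854292] [3.14145752e+00 8.68092279e-04 1.96673530e-01] [ 0.36318719  0.42785851 -1.59752299]
```

View pics/s5d5.png

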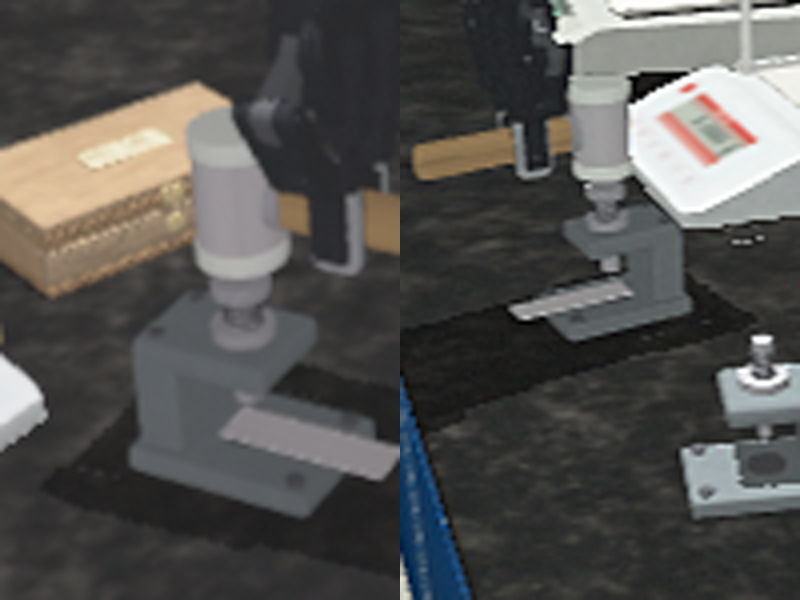

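Both views show the mallet head centred over the broad pin with a gap of about 9 mm. I'll strike now, watching the force.

Request:
play_rows(rows=[[255,[0,0.0,0.5],[0,0,0]],[255,[0,0,1.0],[0,0,0]],[255,[0,0,1.5],[0,0,0]],[255,[0,0,2.0],[0,0,0]],[255,[0,0,2.0],[0,0,0]]], squeeze=120)

```text
clock: 5.7
eef_pos: [396.4, 94.3, 92.5]
tcp_rot: [3.142, -0.001, 0.198]
contact_force: [2.4, -1.1, 3.1]
opening: 0.167
```

Request:
play_rows(rows=[[255,[0,0,0.15],[0,0,0]],[255,[0,0,0.3],[0,0,0]],[255,[0,0,0.3],[0,0,0]]])

```text
clock: 5.95
eef_pos: [396.4, 94.3, 90.0]
tcp_rot: [-3.142, -0.001, 0.198]
contact_force: [2.4, -1.8, 4.0]
opening: 0.165
```

Request:
play_rows(rows=[[255,[0,0,0.05],[0,0,0]],[255,[0,0,0.1],[0,0,0]],[255,[0,0,0.1],[0,0,0]]])

```text
clock: 6.2
eef_pos: [396.4, 94.3, 89.5]
tcp_rot: [-3.142, -0.001, 0.198]
contact_force: [-0.2, -1.1, 10.6]
opening: 0.169
```

Request:
play_rows(rows=[[255,[0,0,0.05],[0,0,0]],[255,[0,0,0.1],[0,0,0]],[255,[0,0,0.1],[0,0,0]]])

```text
clock: 6.45
eef_pos: [396.3, 94.2, 89.0]
tcp_rot: [-3.142, -0.001, 0.198]
contact_force: [-4.8, -2.8, 22.9]
opening: 0.169
```

```bash
python3 - <<'E'
from h import *
s=readout.sense();print(s['clock'],s['eef_pos'],s['tcp_rot'],s['contact_force'])
a,_=save('scene','s6');b,_=save('side','d6')
cv2.imwrite('pics/s6d6.png',np.hstack([cv2.resize(a[200:350,160:260],(400,600),interpolation=2),cv2.resize(b[120:270,180:280],(400,600),interpolation=2)])[:,:,::-1])
E
```

```text
6.45 [396.25747509  94.2409432   88.99158916] [-3.14157630e+00 -9.79908223e-04  1.97816302e-01] [-4.7872471  -2.76327868 22.88840376]
```

View pics/s6d6.png

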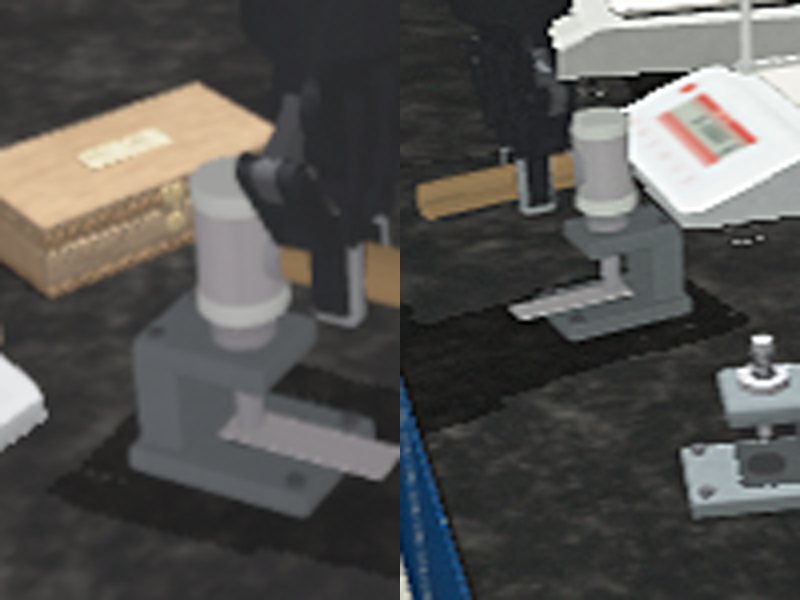

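The disc now sits on the bush with about 25 N on it, well above the 6 N spring, so the pin is at its stop. I'll lift off slowly and then raise.

Request:
play_rows(rows=[[255,[0,0,-1.0],[0,0,0]],[255,[0,0,-2.0],[0,0,0]],[255,[0,0,-3.0],[0,0,0]],[255,[0,0,-3.5],[0,0,0]],[255,[0,0,-3.5],[0,0,0]]])

```text
clock: 6.97
eef_pos: [395.6, 94.2, 123.4]
tcp_rot: [-3.141, -0.0, 0.198]
contact_force: [-0.0, -0.0, -2.6]
opening: 0.168
```

```bash
python3 - <<'E'
from h import *
s=readout.sense();print(s['clock'],s['eef_pos'],s['tcp_rot'],s['contact_force'])
a,_=save('scene','s7');b,_=save('side','d7')
cv2.imwrite('pics/s7d7.png',np.hstack([cv2.resize(a[200:350,160:260],(400,600),interpolation=2),cv2.resize(b[120:270,180:280],(400,600),interpolation=2)])[:,:,::-1])
E
```

```text
6.9667 [395.59565322  94.17525754 123.42309032] [-3.14146561e+00 -3.20790792e-05  1.97822101e-01] [-0.02100719 -0.00305727 -2.59979129]
```

View pics/s7d7.png

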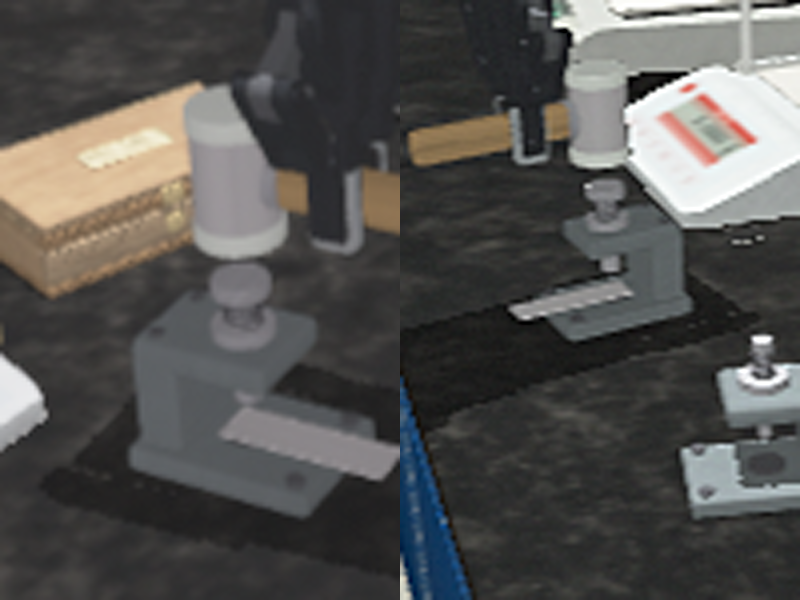

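The pin has sprung back up. The mallet will go back to where it stood.

```bash
python3 - <<'E'
from h import *
to([395.7,94.2,122.98,.198],[454.15,-321.35,165,-.312])
E
```

```text
shift cm [-2.44 41.89 -4.2 ] rot [ 0.   -0.    0.51]
```

Request:
play_rows(rows=[[255,[0,0,-2.5],[0,0,0]],[255,[0,0,-4.2],[0,0,0]],[255,[-0.2,3,-4.2],[0,0,0.04]],[255,[-0.6,7,-4.2],[0,0,0.09]],[255,[-0.9,11,-4.2],[0,0,0.14]],[255,[-1.2,15,-4.2],[0,0,0.19]],[255,[-1.5,19,-4.2],[0,0,0.24]],[255,[-1.8,23,-4.2],[0,0,0.29]],[255,[-2.0,27,-4.2],[0,0,0.34]],[255,[-2.2,31,-4.2],[0,0,0.39]],[255,[-2.35,35,-4.2],[0,0,0.44]],[255,[-2.43,38,-4.2],[0,0,0.48]]])

```text
clock: 8.07
eef_pos: [446.3, -286.1, 163.9]
tcp_rot: [3.142, 0.001, -0.286]
contact_force: [0.0, 1.1, -1.3]
opening: 0.164
```

```bash
python3 - <<'E'
from h import *
c=after([395.7,94.2,122.98,.198],[-2.43,38,-4.2],.48); print(c)
to(c,[454.15,-321.35,50,-.312])
E
```

```text
[np.float64(446.62), np.float64(-283.16), np.float64(164.98), -0.282]
shift cm [ 1.79  3.46 11.5 ] rot [-0.   -0.    0.03]
```

Request:
play_rows(rows=[[255,[1.2,2.3,0],[0,0,0.02]],[255,[1.79,3.46,0],[0,0,0.03]],[255,[1.79,3.46,0],[0,0,0.03]],[255,[1.79,3.46,3],[0,0,0.03]],[255,[1.79,3.46,6],[0,0,0.03]],[255,[1.79,3.46,9],[0,0,0.03]],[255,[1.79,3.46,11.5],[0,0,0.03]],[255,[1.79,3.46,12.5],[0,0,0.03]],[255,[1.79,3.46,12.5],[0,0,0.03]],[255,[1.79,3.46,12.5],[0,0,0.03]]])

```text
clock: 8.9
eef_pos: [454.2, -320.6, 40.1]
tcp_rot: [-3.141, 0.001, -0.311]
contact_force: [0.5, -1.6, -1.6]
opening: 0.162
```

```bash
python3 - <<'E'
from h import *
s=readout.sense();print(s['clock'],s['eef_pos'],s['tcp_rot'],s['contact_force'])
p,d=save('side','d8'); cv2.imwrite('pics/d8b.png',cv2.resize(p[200:320,220:380,::-1],(800,600),interpolation=2))
E
```

```text
8.9 [ 454.18537459 -320.61851445   40.08426109] [-3.14112596e+00  1.13641755e-03 -3.11369006e-01] [ 0.50014987 -1.62064702 -1.5655541 ]
```

View pics/d8b.png

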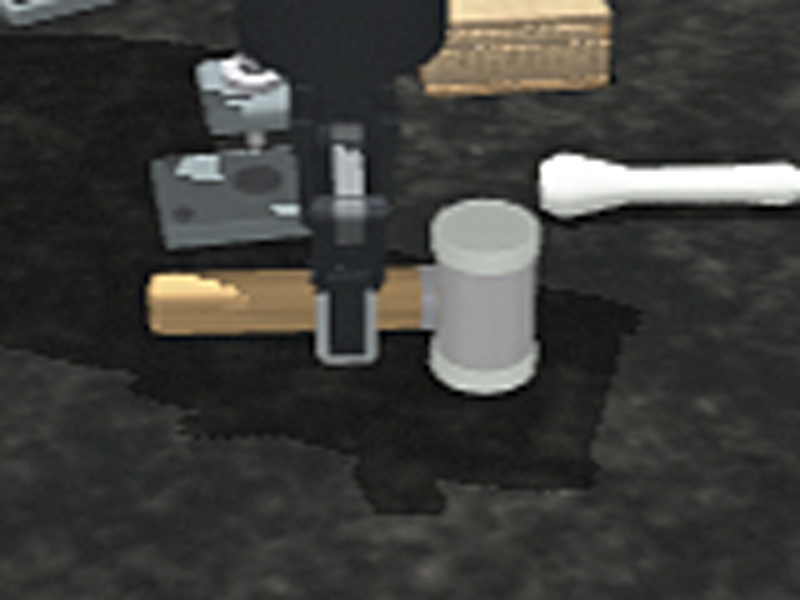

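The mallet is still practically level, at most about 1° head-up. I'll lower it slowly.

Request:
play_rows(rows=[[255,[0,0,0.8],[0,0,0]],[255,[0,0,1.6],[0,0,0]],[255,[0,0,2.1],[0,0,0]],[255,[0,0,2.4],[0,0,0]],[255,[0,0,2.6],[0,0,0]],[255,[0,0,2.7],[0,0,0]],[255,[0,0,2.7],[0,0,0]],[255,[0,0,2.7],[0,0,0]]])

```text
clock: 9.62
eef_pos: [454.3, -321.5, 13.0]
tcp_rot: [3.142, -0.0, -0.312]
contact_force: [-0.9, -0.2, -1.3]
opening: 0.167
```

Request:
play_rows(rows=[[255,[0,0,0.05],[0,0,0]],[255,[0,0,0.1],[0,0,0]],[255,[0,0,0.15],[0,0,0]],[255,[0,0,0.15],[0,0,0]]], squeeze=30)

```text
clock: 9.95
eef_pos: [454.3, -321.6, 12.0]
tcp_rot: [3.141, -0.0, -0.312]
contact_force: [-2.1, 0.6, 5.5]
opening: 0.168
```

Contact with the bench, about 7 N. Open slowly.

Request:
play_rows(rows=[[170,[0,0,0],[0,0,0]],[150,[0,0,0],[0,0,0]],[120,[0,0,0],[0,0,0]],[80,[0,0,0],[0,0,0]],[40,[0,0,0],[0,0,0]],[0,[0,0,0],[0,0,0]],[0,[0,0,0],[0,0,0]],[0,[0,0,0],[0,0,0]],[0,[0,0,0],[0,0,0]]], squeeze=30)

```text
clock: 10.7
eef_pos: [454.3, -321.4, 11.5]
tcp_rot: [-3.142, -0.0, -0.312]
contact_force: [-0.2, 0.2, 0.3]
opening: 1.001
```

```bash
python3 - <<'E'
from h import *
p,d=save('wrist','w9'); cv2.imwrite('pics/w9b.png',p[:,:,::-1])
E
```

```text
(no output)
```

View pics/w9b.png

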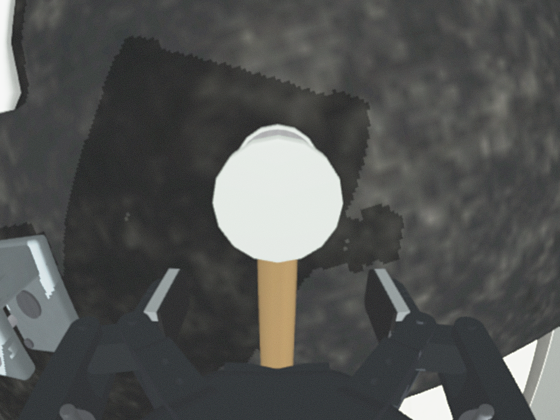

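The mallet stands free between the open fingers, with its head at (278,197). Next I'll raise the gripper.

Request:
play_rows(rows=[[0,[0,0,-1.5],[0,0,0]],[0,[0,0,-4],[0,0,0]],[0,[0,0,-7],[0,0,0]],[0,[0,0,-11],[0,0,0]],[0,[0,0,-15],[0,0,0]],[0,[0,0,-18],[0,0,0]],[0,[0,0,-18],[0,0,0]],[0,[0,0,-18],[0,0,0]],[0,[0,0,-18],[0,0,0]]])

```text
clock: 11.5
eef_pos: [453.8, -321.1, 190.9]
tcp_rot: [-3.141, 0.001, -0.312]
contact_force: [-0.3, 0.2, 0.1]
opening: 0.997
```

```bash
python3 - <<'E'
from h import *
s=readout.sense();print(s['clock'],s['eef_pos'],s['contact_force'],abs(s['qvel']).max())
b,_=save('side','d10')
cv2.imwrite('pics/d10c.png',cv2.resize(b[150:300,200:400,::-1],None,fx=4,fy=4,interpolation=2))
E
```

```text
11.5 [ 453.82800278 -321.1124549   190.91874523] [-0.32978089  0.1666055   0.1203958 ] 0.025547933150052247
```

View pics/d10c.png

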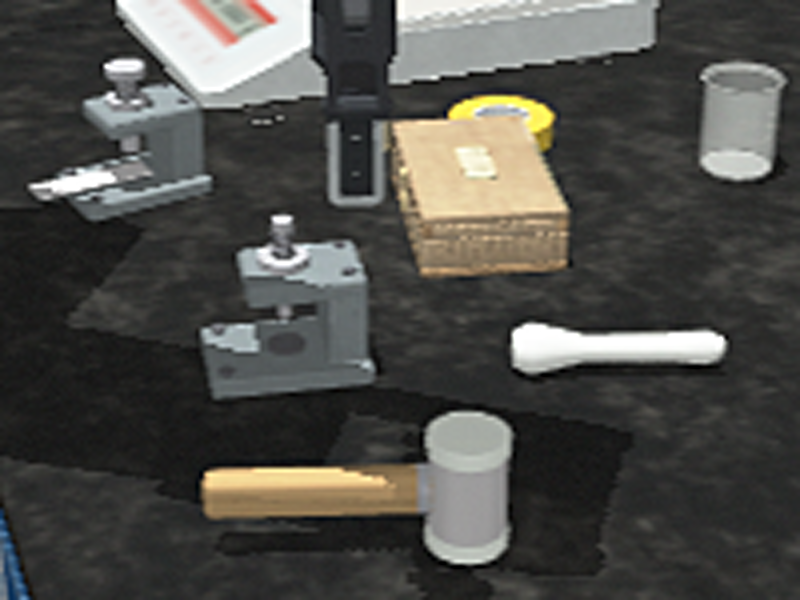

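The mallet stands on its original face in its original place, both pins are up, and the gripper is clear.

```bash
python3 -c "
from h import *
print(r.sign_off())"
```

```text
the job is handed in; nothing more can be done
None
```

The tag is stamped, the mallet is back on the bench where it started, and the job was handed in at about 11.6 s.

- **Strike:** I gripped the mallet by its handle and brought its head down on the broad pin. At the stop the force rose sharply to about 25 N (the spring alone gives about 6 N), and the picture showed the pin's disc on its bush. It was a controlled push rather than a fast blow.
- **Pin return:** after I lifted the mallet, both camera views showed the broad pin back up.
- **Mallet:** it stands on the same face of its head, upright and within about a millimetre of its original spot. The gripper is open and 18 cm above its release height.
- **Slim pin:** nothing touched the slim pin or its stand, and the last picture shows it up.

No checks failed. After the strike the mallet seemed tilted in the grip by at most about 1°; it stood level once released. The first position estimates from the fixed cameras differed by up to about 5 mm, so I used the wrist camera's view for the mallet and the broad pin.

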